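# Nest the ring cones on their stands

### The arm

A 6-joint arm with a two-finger parallel gripper is mounted at the origin on the work surface. World frame = base frame: x ahead of the robot, y to its left, z up, the work surface at z = 0. Lengths are in m, angles in rad, forces in N, time in s.
With the tool pointing down it reaches from about 0.425 to 0.925 m from the base axis. Payload 12.5 kg.
Tool frame: the origin (TCP) lies at the very end of the fingers, on their centre line; the grasp point (between the pads) lies 19 mm behind it; z points along the fingers, y is the line along which they close (so a half turn about z gives the same grasp; the last joint's range is limited). The gripper opens to 85 mm and grips with 20 to 120 N. Pads are 22 mm wide; open, the fingers measure 114 mm over their backs; the gripper's body (76 mm by 85 mm) begins 54 mm behind the grasp point. The pads swing forward as they close: fully open they stand 13 mm farther back than shut.
Start: joints at [-1.29, 0.491, 1.559, -0, 1.092, -0.106], TCP at [0.236, -0.579, 0.231] pointing down, gripper open.
Joint ranges: [-3.1, 3.1], [-0.84, 2.19], [0.05, 2.79], [-1.13, 4.28], [0.06, 2.93], [-2.69, 2.69]. Speed limits (rad/s): [2.22, 2.22, 2.79, 3.14, 3.14, 3.14].

### API

Orientations are given as [roll, pitch, yaw] about the fixed x, y, z axes, in that order (R = Rz(yaw) Ry(pitch) Rx(roll)).
In Python, from station import env gives the robot as it stands. The module is installed in compiled form; this text tells all that it offers. Calls block until the motion is done:
- env.reach(position, orientation): joint-space move of the TCP to a pose.
- env.servo_line(position, rotation=None, velocity=0.15): straight line of the TCP; rotation=None keeps the orientation; velocity is the mean speed in m/s.
- env.goto_joints(angles): joint-space move.
- env.command_gripper(opening): finger opening in m; the grip force is fixed at half the most; returns when the fingers have stopped.
- env.dwell(seconds).
- env.solve_ik(position, orientation): joint angles nearest the present ones, or None.
- env.sense(): the state.
- env.snapshot(name): name is "side" or "top"; returns a dict with "image" (420x560x3 uint8, red, green, blue), "mtx" (3x3 intrinsics, pixels), "k1" (the pictures are not rectified: a ray, as slopes to the right and down, at radius r is drawn at 1 + k1 r^2 times it, then the intrinsics apply), "R" (3x3) and "t" (3): a world point X has camera coordinates R X + t. Camera axes: x right, y down, z forward; pixel columns grow to the right and rows downward; lengths in m; the calibration is good to about 2 mm. A picture is of the moment at which its call begins. There is no depth.
A pose or a line that the arm cannot do raises env.PlanningError and nothing moves.
- env.hand_in(): hands the job in; it is judged then, once.
Trained networks look in a picture, given as the dict that the camera call returned (one of the last four; its "shot" number tells which), for a name from the list of things; names that differ only in an ending like _2 or _b are one class to them, and where a whole thing is asked for, a point or a joint stands for the part that bears it (a point fixed in the world has none). Each returns a list of dicts, best first, with "conf" (0 to 1); they miss things now and then, are a little off and sometimes report something else, mostly with a low value. They report only what shows in the picture. A call takes as long as a camera call. They do not tell look-alikes from the thing itself.
- env.look_for(picture, target): "extent" ([centre column, centre row, width, height] in pixels, round what is visible of it).
The state is a dict: "time_s": time; "qpos": joint angles; "qd": joint speeds; "tau": joint torques, N m; "position": TCP position; "ee_rot": TCP orientation; "contact_force": force on the tool from outside, world axes, zero at the start; "wrist_torque": the same for the moment, N m; "grip_width": finger opening in m; "grasp_force": force on a finger pad.
Only numpy, scipy, OpenCV 4.12 (cv2) and the standard library are available. Lean on these libraries where they do the work, as an engineer would, in place of code of your own. Each camera call takes 0.05 s, during which the arm holds its last target. There are 200 camera calls.

### The job

Put the ring-display cones away. On the round walnut stand nest the white cone first, the red one over it and the blue one on top; on the square slate stand nest the yellow cone and then the green one over it. Lower each cone gently (do not drop it) until it is fully seated and upright, let go of it, and leave the jar, the owl and the hammer where they are.

Things in the scene. Friction and masses are not known exactly. Their poses are not given: they have to be found in the camera images.
- cone_white: white ring cone, loose, about 45 g, 68 mm tall: hollow taper open below (outer radius 27 mm at base, 14.5 at 46 mm up, wall 2.5), solid upright neck (18 mm across, 50 to 68 mm up) to grip. Inside ceiling 46 mm up: nested over another it rests on that neck's flat top, 22 mm higher, with about 3 mm side play. Origin: centre of base rim, z up; yaw has no meaning
- cone_red: red ring cone, loose, about 45 g, 68 mm tall: hollow taper open below (outer radius 27 mm at base, 14.5 at 46 mm up, wall 2.5), solid upright neck (18 mm across, 50 to 68 mm up) to grip. Inside ceiling 46 mm up: nested over another it rests on that neck's flat top, 22 mm higher, with about 3 mm side play. Origin: centre of base rim, z up; yaw has no meaning
- cone_blue: blue ring cone, loose, about 45 g, 68 mm tall: hollow taper open below (outer radius 27 mm at base, 14.5 at 46 mm up, wall 2.5), solid upright neck (18 mm across, 50 to 68 mm up) to grip. Inside ceiling 46 mm up: nested over another it rests on that neck's flat top, 22 mm higher, with about 3 mm side play. Origin: centre of base rim, z up; yaw has no meaning
- cone_yellow: yellow ring cone, loose, about 45 g, 68 mm tall: hollow taper open below (outer radius 27 mm at base, 14.5 at 46 mm up, wall 2.5), solid upright neck (18 mm across, 50 to 68 mm up) to grip. Inside ceiling 46 mm up: nested over another it rests on that neck's flat top, 22 mm higher, with about 3 mm side play. Origin: centre of base rim, z up; yaw has no meaning
- cone_green: green ring cone, loose, about 45 g, 68 mm tall: hollow taper open below (outer radius 27 mm at base, 14.5 at 46 mm up, wall 2.5), solid upright neck (18 mm across, 50 to 68 mm up) to grip. Inside ceiling 46 mm up: nested over another it rests on that neck's flat top, 22 mm higher, with about 3 mm side play. Origin: centre of base rim, z up; yaw has no meaning
- stand_round: round dark walnut storage stand: a disc 92 mm across and 12 mm thick with a tapered stub on top (radius 21.5 mm at the plate, 13.7 mm at its top, 42 mm above the bench). The first cone goes over the stub with 3 mm play; its base rests on the plate, 12 mm up. Fixed to the bench. Origin: centre of the underside, z up
- stand_square: square black slate storage stand: a plate 86 by 86 mm and 12 mm thick with a tapered stub on top (radius 21.5 mm at the plate, 13.7 mm at its top, 42 mm above the bench). The first cone goes over the stub with 3 mm play; its base rests on the plate, 12 mm up. Fixed to the bench. Origin: centre of the underside, z up
- jar: bystander: glass jar 60 mm across and 64 mm tall with a green sprig up to about 100 mm; loose; origin at the centre of its underside
- owl: bystander: brown clay owl figurine, 42 mm across, about 68 mm tall; loose; origin at the centre of its underside
- hammer: bystander: small red-handled hammer 220 mm long lying on the bench beyond the cones, along its own x axis; loose; origin near the middle of its length, on its underside
Mind the look-alikes: they are no part of the job. There is more than one size of the cone_green; the job needs the middle-sized.

How it is judged:
By the outcome, as a careful person would: the job done as asked, in the order asked, and still so for the second after the job is handed in, with the robot touching nothing.
It also fails if it takes over 120 s, if anything falls off the work surface, if the arm or the gripper's body presses on something with over 40 N, if the wrist force passes 120 N, or if a joint passes its speed limit or range.

## Working session

There is one attempt and no reset: what is moved stays moved. The work goes in short steps, each a Python script; the robot and the scene stay as the last script left them, time stands still between calls to the robot, and variables do not carry over. Pictures are saved under pics/ and viewed, at most 14 in all, crops included, and the job is handed in when it is done.

```bash
mkdir -p pics; cat > h.py <<'E'
import numpy as np, cv2
from station import env
def save(p,n): cv2.imwrite('pics/'+n,p['image'][:,:,::-1])
def proj(p,X):
    c=np.asarray(p['R'])@np.asarray(X,float)+np.ravel(p['t']); s=c[:2]/c[2]; s=s*(1+p['k1']*(s@s))
    m=np.asarray(p['mtx']); return np.array([m[0,0]*s[0]+m[0,2], m[1,1]*s[1]+m[1,2]])
def unproj(p,uv,z):
    from scipy.optimize import fsolve
    return fsolve(lambda q: proj(p,[q[0],q[1],z])-uv,[0.6,0.0])
E
python3 - <<'E'
from h import *
for n in ('top','side'):
    p=env.snapshot(n); save(p,n+'0.png')
    R=np.asarray(p['R']); print(n,'cam',-R.T@np.ravel(p['t']),'fwd',R[2],p['mtx'],p['k1'])
    for t in 'cone_white cone_red cone_blue cone_yellow cone_green stand_round stand_square jar owl hammer'.split():
        for d in env.look_for(p,t):
            if d['conf']>.2: e=d['extent'];print(t,round(d['conf'],2),np.round(e),np.round(unproj(p,e[:2],.03),3))
E
```

```text
top cam [ 0.44930405 -0.01546206  1.26270259] fwd [ 0.09421085 -0.00334397 -0.99554665] [[424.44242399   0.         283.19167584]
 [  0.         424.44242399 217.2780222 ]
 [  0.           0.           1.        ]] -0.11876943289445259
cone_white 0.82 [180. 214.  16.  18.] [0.581 0.284]
cone_red 0.67 [316. 195.  21.  19.] [ 0.63  -0.116]
cone_blue 0.8 [251. 200.  15.  16.] [0.62  0.073]
cone_yellow 0.69 [285. 259.  20.  14.] [ 0.444 -0.022]
cone_green 0.72 [403. 200.  23.  23.] [ 0.611 -0.375]
cone_green 0.7 [369. 205.  21.  20.] [ 0.596 -0.273]
cone_green 0.4 [427. 273.  33.  23.] [ 0.393 -0.437]
stand_round 0.65 [346. 247.  29.  26.] [ 0.474 -0.201]
stand_square 0.88 [216. 252.  33.  30.] [0.468 0.178]
stand_square 0.5 [178. 215.  16.  19.] [0.579 0.289]
jar 0.57 [427. 273.  34.  20.] [ 0.392 -0.438]
owl 0.5 [134. 286.  20.  13.] [0.372 0.42 ]
hammer 0.7 [278. 141.  24.  75.] [ 0.795 -0.009]
side cam [ 0.38504235 -0.65309653  0.839254  ] fwd [ 0.17914218  0.62157945 -0.76259233] [[411.18107858   0.         277.37653198]
 [  0.         411.18107858 207.27216744]
 [  0.           0.           1.        ]] 0.03645092562376776
cone_white 0.85 [258. 139.  17.  22.] [0.594 0.282]
cone_red 0.97 [317. 238.  25.  27.] [ 0.639 -0.115]
cone_red 0.48 [262. 293.  40.  37.] [ 0.474 -0.22 ]
cone_blue 0.74 [285. 185.  18.  25.] [0.616 0.077]
cone_blue 0.28 [246. 396.  36.  48.] [ 0.391 -0.416]
cone_yellow 0.58 [233. 229.  18.  32.] [ 0.451 -0.029]
cone_green 0.85 [348. 344.  38.  40.] [ 0.611 -0.379]
cone_green 0.82 [364. 300.  15.  26.] [ 0.682 -0.298]
cone_green 0.76 [326. 306.  24.  26.] [ 0.598 -0.29 ]
stand_round 0.86 [262. 294.  43.  38.] [ 0.472 -0.222]
stand_square 0.85 [230. 178.  38.  28.] [0.481 0.144]
jar 0.8 [246. 397.  36.  47.] [ 0.392 -0.418]
jar 0.49 [230. 177.  39.  26.] [0.481 0.15 ]
owl 0.62 [179. 123.  16.  23.] [0.378 0.423]
hammer 0.85 [357. 202.  83.  30.] [ 0.78  -0.034]
```

View pics/top0.png

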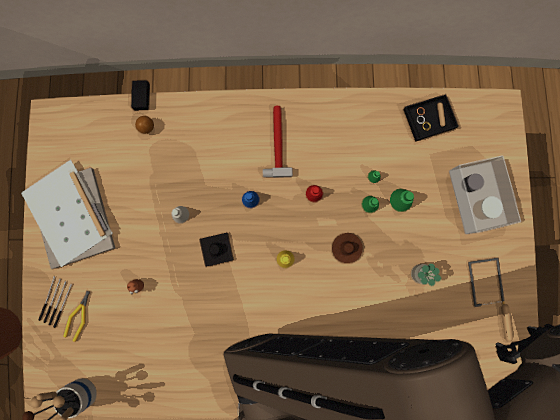

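View pics/side0.png

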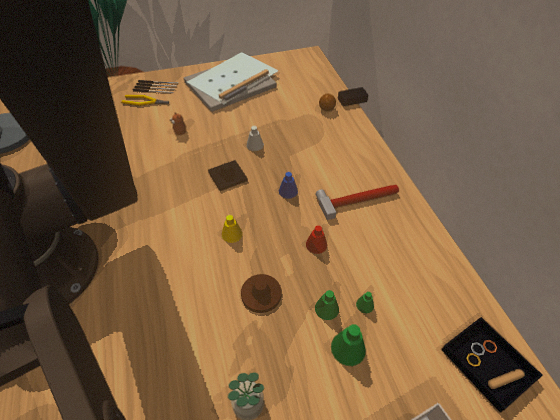

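```bash
cat >> h.py <<'E'
def circ(r,z): a=np.linspace(0,2*np.pi,40); return np.c_[r*np.cos(a),r*np.sin(a),0*a+z]
def cone(s=1,z0=0): return s*np.vstack([circ(.027,0),circ(.0145,.046),circ(.009,.068)])+[0,0,z0]
def sil(p,M,xy,K=8):  # subpixel silhouette: centroid and area by hulls of the convex parts
    im=np.zeros((420*K,560*K),np.uint8)
    for m in M:
        q=np.array([proj(p,v+[xy[0],xy[1],0]) for v in m])
        h=cv2.convexHull(((q+.5)*K).astype(np.int32)); cv2.fillConvexPoly(im,h,1)
    mo=cv2.moments(im,True); return np.array([mo['m10'],mo['m01']])/mo['m00']/K-.5, mo['m00']/K/K
CONE=[np.vstack([circ(.027,0),circ(.0145,.046)]),np.vstack([circ(.0145,.046),circ(.009,.05)]),np.vstack([circ(.009,.05),circ(.009,.068)])]
def mask(p,name,uv,rad):
    hsv=cv2.cvtColor(p['image'],cv2.COLOR_RGB2HSV).astype(int); h,s,v=hsv[...,0],hsv[...,1],hsv[...,2]
    m={'white':(s<60)&(v>60),'red':((h<6)|(h>172))&(s>130),'blue':(h>100)&(h<135)&(s>90),'yellow':(h>21)&(h<36)&(s>150),
       'green':(h>45)&(h<85)&(s>80),'round':v<110,'square':v<80}[name]
    yy,xx=np.mgrid[:420,:560]; m=m&(np.hypot(xx-uv[0],yy-uv[1])<rad)
    n,l,st,c=cv2.connectedComponentsWithStats(m.astype(np.uint8)); i=1+np.argmax(st[1:,4]); return l==i,c[i],st[i,4]
def fit(p,M,c,xy):
    xy=np.array(xy,float)
    for _ in range(3):
        d=c-sil(p,M,xy)[0]; b=proj(p,[*xy,.03]); J=np.c_[proj(p,[xy[0]+.01,xy[1],.03])-b,proj(p,[xy[0],xy[1]+.01,.03])-b]/.01
        xy=xy+np.linalg.solve(J,d)
    return xy,sil(p,M,xy)[1]
def square(yaw):
    a=yaw+np.pi/4+np.arange(4)*np.pi/2; r=.043*2**.5; P=np.c_[r*np.cos(a),r*np.sin(a)]
    return np.vstack([np.c_[P,np.zeros(4)],np.c_[P,np.full(4,.012)]])
STUB=np.vstack([circ(.0215,.012),circ(.0137,.042)])
ROUND=[np.vstack([circ(.046,0),circ(.046,.012)]),STUB]
E
cat > m.py <<'E'
from h import *
G={'white':(.585,.283),'red':(.635,-.116),'blue':(.618,.075),'yellow':(.447,-.025),'green':(.597,-.281),'round':(.473,-.21),'square':(.473,.165)}
S=[];T=[]
for n in ('top','side'):
    p=env.snapshot(n); tiles=[]
    for k,g in G.items():
        M=CONE if k not in('round','square') else ROUND if k=='round' else [square(0.1),STUB]
        uv=proj(p,[*g,.03]); m,c,a=mask(p,k,uv,26 if k in('round','square') else 17)
        xy,ar=fit(p,M,c,g); print(n,k,np.round(xy,4),'area',a,round(ar))
        im=p['image'].copy(); cs,_=cv2.findContours(m.astype(np.uint8),0,2)
        x,y=np.int32(uv); t=cv2.resize(im[y-28:y+28,x-28:x+28],(112,112)); t2=t.copy(); mm=cv2.resize(m[y-28:y+28,x-28:x+28].astype(np.uint8),(112,112),interpolation=0)
        cs,_=cv2.findContours(mm,0,2); cv2.drawContours(t2,cs,-1,(255,0,255),1); tiles.append(np.vstack([t,t2]))
    T.append(np.hstack(tiles))
cv2.imwrite('pics/m0.png',np.vstack(T)[:,:,::-1])
E
python3 m.py
```

```text
top white [0.585  0.2905] area 225 251
top red [ 0.64   -0.1135] area 217 252
top blue [0.6262 0.0784] area 218 253
top yellow [ 0.4455 -0.0223] area 222 264
top green [ 0.6043 -0.2829] area 220 250
top round [ 0.4745 -0.2081] area 778 776
top square [0.477  0.1805] area 831 869
side white [0.598  0.3484] area 18 288
side red [ 0.6499 -0.0838] area 54 419
side blue [0.6417 0.1251] area 20 343
side yellow [ 0.4445 -0.0198] area 338 418
side green [ 0.604  -0.2818] area 359 534
side round [ 0.475  -0.2089] area 1326 1292
side square [0.4776 0.1818] area 706 768
```

View pics/m0.png

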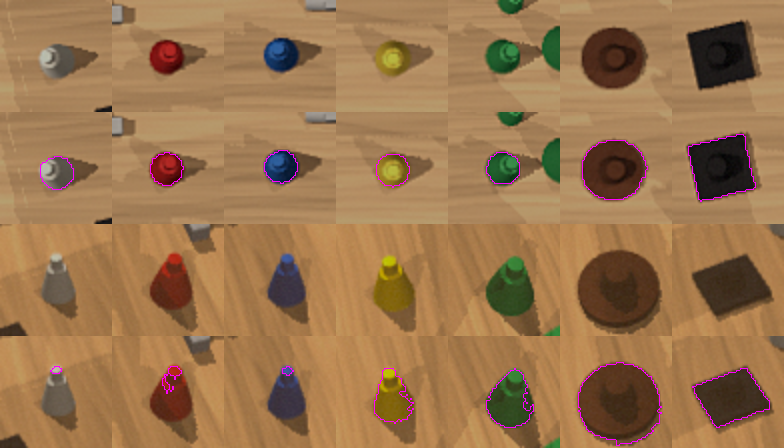

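```bash
python3 - <<'E'
from h import *
p=env.snapshot('side'); hsv=cv2.cvtColor(p['image'],cv2.COLOR_RGB2HSV)
for k,g in {'white':(.585,.289),'red':(.641,-.114),'blue':(.626,.077),'yellow':(.445,-.022),'green':(.604,-.282)}.items():
    for z in (.025,.06):
        x,y=np.int32(proj(p,[*g,z])); print(k,z,[hsv[y,x+d].tolist() for d in (-22,-6,0,6,12,22)])
E
```

```text
white 0.025 [[16, 140, 170], [19, 45, 108], [17, 62, 107], [15, 57, 98], [16, 143, 162], [15, 143, 160]]
white 0.06 [[15, 142, 189], [15, 139, 178], [26, 38, 154], [15, 140, 170], [16, 141, 168], [15, 143, 160]]
red 0.025 [[15, 142, 169], [8, 192, 106], [7, 223, 103], [10, 214, 94], [15, 141, 175], [17, 137, 195]]
red 0.06 [[16, 147, 177], [14, 155, 183], [5, 225, 172], [16, 135, 155], [16, 137, 190], [15, 143, 187]]
blue 0.025 [[16, 139, 162], [132, 65, 67], [136, 49, 68], [132, 54, 71], [15, 143, 176], [15, 143, 184]]
blue 0.06 [[15, 141, 165], [15, 141, 164], [115, 126, 123], [15, 144, 182], [15, 143, 161], [16, 143, 191]]
yellow 0.025 [[16, 141, 188], [22, 229, 128], [23, 233, 130], [21, 212, 118], [15, 142, 163], [16, 150, 148]]
yellow 0.06 [[16, 136, 195], [16, 142, 190], [30, 255, 186], [15, 146, 164], [15, 141, 161], [16, 144, 152]]
green 0.025 [[15, 142, 174], [40, 152, 62], [60, 145, 141], [48, 141, 78], [16, 140, 160], [16, 143, 177]]
green 0.06 [[16, 144, 161], [59, 145, 109], [60, 139, 130], [15, 145, 167], [16, 142, 172], [16, 148, 179]]
```

```bash
sed -i "s/^    m={'white'.*/    m={'white':(s<98)\&(v>60),'red':((h<12)|(h>170))\&(s>165),'blue':(h>75)\&(h<170),'yellow':(h>17)\&(h<40)\&(s>180),/; s/^       'green'.*'round'/       'green':(h>25)\&(h<90)\&(s>70),'round'/" h.py
sed -i "s/pics\/m0/pics\/m1/; s/\[square(0.1)/[square(np.arctan2(-.17,1))/" m.py; sed -i "s/^G=.*/G={'white':(.587,.289),'red':(.641,-.114),'blue':(.626,.077),'yellow':(.445,-.022),'green':(.604,-.282),'round':(.475,-.208),'square':(.477,.181)}/" m.py; python3 m.py
```

```text
top white [0.5844 0.291 ] area 246 252
top red [ 0.6399 -0.1133] area 228 252
top blue [0.6256 0.0783] area 234 254
top yellow [ 0.4461 -0.0234] area 179 264
top green [ 0.6038 -0.2821] area 233 250
top round [ 0.4745 -0.208 ] area 778 775
top square [0.4772 0.1804] area 833 867
side white [0.5856 0.2925] area 292 302
side red [ 0.6408 -0.1119] area 417 433
side blue [0.6268 0.0804] area 337 358
side yellow [ 0.446  -0.0212] area 404 420
side green [ 0.6045 -0.2805] area 522 532
side round [ 0.4751 -0.2085] area 1313 1290
side square [0.4781 0.1818] area 702 757
```

View pics/m1.png

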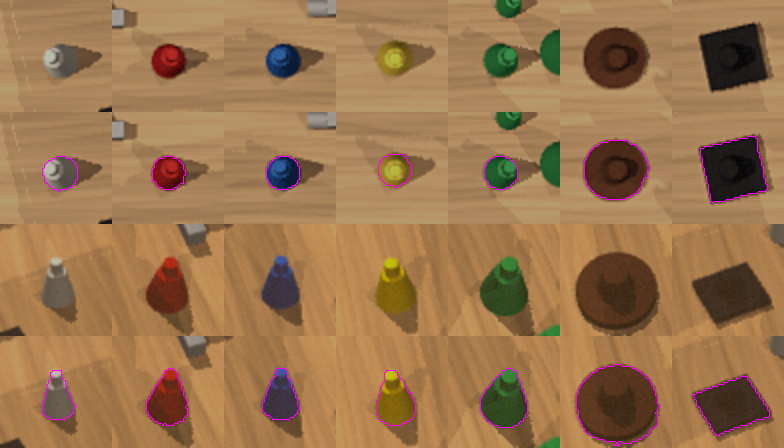

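```bash
cat > pp.py <<'E'
from h import *
P={'white':(.585,.2918),'red':(.6403,-.1126),'blue':(.6262,.0794),'yellow':(.446,-.0222),'green':(.6042,-.2813),'round':(.4748,-.2083),'square':(.4776,.1811)}
Y0=0.236,-0.579
H=.0515
def ori(xy,a=0):
    return [np.pi,0,YAW+np.arctan2(xy[1],xy[0])+a]
YAW=0.0
def fz(): return np.array(env.sense()['contact_force'])
def wrap(a): return (a+np.pi)%(2*np.pi)-np.pi
def pick(xy,base=0):
    o=ori(xy); env.reach([*xy,.19],o)
    env.command_gripper(.05)
    env.servo_line([*xy,H+base+.03],velocity=.2); env.servo_line([*xy,H+base],velocity=.06)
    env.command_gripper(0.0); s=env.sense(); print('grip',s['grip_width'],s['grasp_force'],'pos',np.round(s['position'],4),'t',s['time_s'])
    env.servo_line([*xy,.20+base],velocity=.2); s=env.sense(); print('lifted',s['grip_width'])
def place(xy,level):
    z=H+.012+.022*level; o=ori(xy)
    env.reach([*xy,max(.20,z+.06)],o); env.servo_line([*xy,z+.012],velocity=.12); env.dwell(.15)
    f0=fz(); zz=z+.008; env.servo_line([*xy,zz],velocity=.04)
    while zz>z-.004:
        env.servo_line([*xy,zz],velocity=.03); f=fz()-f0
        if f[2]>2.5: break
        zz-=.001
    print('contact at',round((zz-z)*1e3,1),'mm; f',np.round(f,2))
    env.command_gripper(.045); env.servo_line([*xy,z+.05],velocity=.15); env.servo_line([*xy,max(.20,z+.06)],velocity=.25)
    print('t',env.sense()['time_s'])
E
python3 - <<'E'
from pp import *
import pp
s=env.sense(); print(s['time_s'],s['ee_rot'],s['contact_force'])
az0=np.arctan2(-.579,.236)
r=np.asarray(s['ee_rot']); pp.YAW=float(wrap((r if r.ndim==1 else np.array([0,0,np.arctan2(r[1,0],r[0,0])]))[2]-az0)); print('YAW',pp.YAW)
for k in P:
    q=env.solve_ik([*P[k],.06],ori(P[k])); q2=env.solve_ik([*P[k],.20],ori(P[k])); print(k,None if q is None else np.round(q,2),q2 is not None)
E
```

```text
1.35 [3.14149944e+00 6.52232783e-06 3.86756524e-01] [ 0.80666113 -0.42532392 -0.8656133 ]
YAW 1.5705125602123884
white [ 0.36  0.73  1.63 -0.    0.79 -0.1 ] True
red [-0.28  0.72  1.64 -0.    0.78 -0.1 ] True
blue [ 0.02  0.7   1.69 -0.    0.75 -0.1 ] True
yellow [-0.2   0.53  2.15 -0.    0.46 -0.15] True
green [-0.53  0.74  1.59 -0.    0.81 -0.1 ] True
round [-0.54  0.59  1.98 -0.    0.57 -0.13] True
square [ 0.23  0.58  1.99 -0.    0.56 -0.13] True
```

```bash
sed -i 's/^YAW=0.0/YAW=np.pi\/2/' pp.py; python3 - <<'E'
from pp import *
pick(P['white']); place(P['round'],0)
env.reach([.45,0,.25],ori((.45,0)))
p=env.snapshot('side'); x,y=np.int32(proj(p,[*P['round'],.04])); q=env.snapshot('top'); x2,y2=np.int32(proj(q,[*P['round'],.04]))
im=np.hstack([cv2.resize(p['image'][y-40:y+40,x-40:x+40],(400,400)),cv2.resize(q['image'][y2-40:y2+40,x2-40:x2+40],(400,400))]); cv2.imwrite('pics/w1.png',im[:,:,::-1])
for i in (p,q):
    m,c,a=mask(i,'white',proj(i,[*P['round'],.045]),22); print(fit(i,[v+[0,0,.012] for v in CONE],c,P['round']),a)
E
```

```text
grip 0.016083190596613374 58.87697061756626 pos [0.5853 0.2919 0.0521] t 6.825
lifted 0.01597505204311693
contact at 0.0 mm; f [-0.42  3.96  8.53]
t 14.7917
(array([ 0.47497464, -0.20806727]), 515.265625) 492
(array([ 0.47423829, -0.20943049]), 263.484375) 275
```

View pics/w1.png

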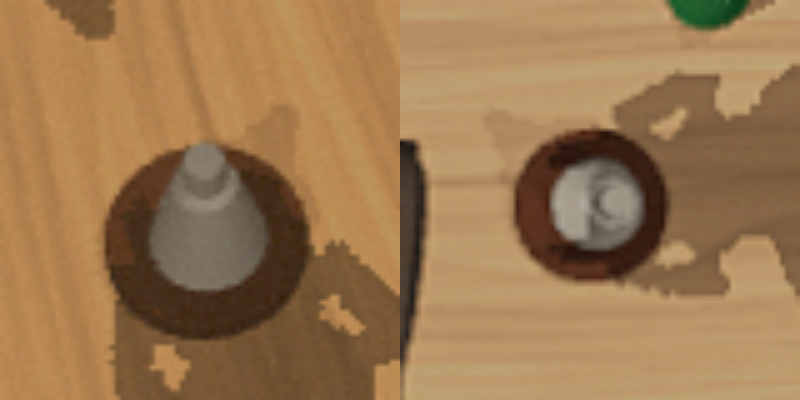

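The white cone is seated upright and centred on the round stand (side-view crop about (205,215), top about (597,203)). Red goes next, then yellow.

```bash
cat > chk.py <<'E'
from pp import *
def chk(name,stand,level):
    for n in ('side','top'):
        i=env.snapshot(n); b=.012+.022*level
        m,c,a=mask(i,name,proj(i,[*P[stand],b+.03]),24); xy,ar=fit(i,[v+[0,0,b] for v in CONE],c,P[stand]); print(n,name,np.round(xy,4),a,round(ar))
E
python3 - <<'E'
from chk import *
pick(P['red']); place(P['round'],1)
pick(P['yellow']); chk('red','round',1); place(P['square'],0)
E
```

```text
grip 0.015546278143364472 58.86760535999201 pos [ 0.6404 -0.1126  0.052 ] t 18.65
lifted 0.01576836072463672
contact at 0.0 mm; f [-0.2  -0.46  8.27]
t 25.2667
grip 0.01526677858493001 58.49990039365366 pos [ 0.4461 -0.0222  0.052 ] t 28.0167
lifted 0.016204205849067118
side red [ 0.4753 -0.2077] 512 535
top red [ 0.4753 -0.2035] 474 273
contact at 0.0 mm; f [-1.71 -1.63  6.52]
t 35.0583
```

```bash
python3 - <<'E'
from chk import *
pick(P['blue']); place(P['round'],2)
pick(P['green']); chk('yellow','square',0); place(P['square'],1)
env.reach([.5,0,.3],ori((.5,0)))
env.goto_joints([1.5,0.2,1.6,0,1.3,-.1])
chk('blue','round',2); chk('green','square',1)
p=env.snapshot('side');save(p,'f1.png'); q=env.snapshot('top'); save(q,'f2.png')
T=[]
for i in (p,q):
    for s in ('round','square'):
        x,y=np.int32(proj(i,[*P[s],.06])); T.append(cv2.resize(i['image'][y-45:y+45,x-45:x+45],(300,300)))
cv2.imwrite('pics/f3.png',np.vstack([np.hstack(T[:2]),np.hstack(T[2:])])[:,:,::-1])
E
```

```text
grip 0.015715973013355658 58.90711027634097 pos [0.6264 0.0794 0.052 ] t 37.7833
lifted 0.015542250043138726
contact at -0.0 mm; f [-0.34  0.88  6.9 ]
t 44.575
grip 0.01576726997936458 58.74168348032981 pos [ 0.6043 -0.2814  0.052 ] t 47.2
lifted 0.015691004885085992
side yellow [0.4771 0.1819] 339 350
top yellow [0.4765 0.1775] 195 265
contact at 0.0 mm; f [0.2  0.19 5.14]
t 54.8833
side blue [ 0.475  -0.2084] 530 558
top blue [ 0.4744 -0.21  ] 286 283
side green [0.4772 0.1819] 348 362
top green [0.4771 0.1805] 288 273
```

View pics/f3.png

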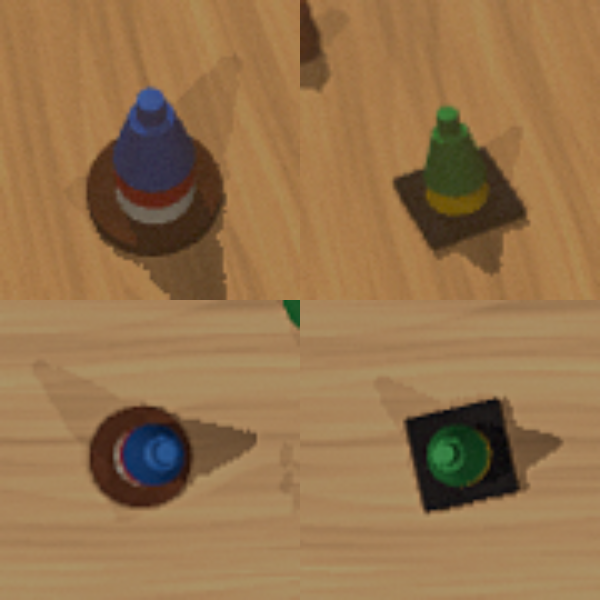

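View pics/f2.png

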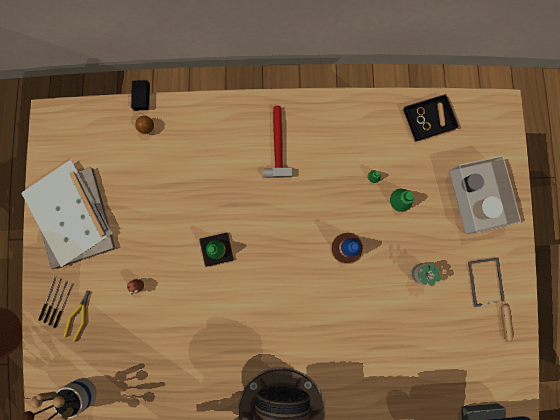

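Both stacks are nested and upright: round stand at about (348,246), square at about (215,250). The jar, owl, hammer and the other two green cones have not moved.

```bash
python3 -c "
from station import env
print(env.hand_in(), env.sense()['time_s'])"
```

```text
the job is handed in; nothing more can be done
the job is handed in; nothing more can be done
```

The job is handed in: white, red and blue are nested on the round stand, and yellow and the middle-sized green on the square one, all seated and upright in the final pictures, with the jar, owl and hammer unmoved.

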